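# Show the coarse mincer plate to the inspection camera

## Robot

A 6-joint arm with a two-finger parallel gripper is mounted at the origin on the work surface. World frame = base frame: x ahead of the robot, y to its left, z up, the work surface at z = 0. Lengths are in m, angles in degrees, forces in N, time in s.
With the tool pointing down it reaches from about 0.325 to 0.875 m from the base axis. Payload 4.4 kg.
Tool frame: the origin (TCP) lies where the fingers leave the gripper's body, on its centre line; the fingertips stand 73 mm ahead of it and the grasp point (between the pads) lies 54 mm ahead of it; z points along the fingers, y is the line along which they close (so a half turn about z gives the same grasp; the last joint's range is limited). The gripper opens to 85 mm and grips with 20 to 120 N. Pads are 22 mm wide; open, the fingers measure 114 mm over their backs; the gripper's body (76 mm by 85 mm) begins 54 mm behind the grasp point. The pads swing forward as they close: fully open they stand 13 mm farther back than shut.
Start: joints at [-72.966, 11.837, 88.321, -0, 79.842, -8.623], TCP at [0.249, -0.518, 0.304] pointing down, gripper open.
Joint ranges: [-156.59, 156.59], [-49.26, 127.26], [12.9, 141.05], [-63.56, 243.56], [4.71, 150.69], [-161.64, 161.64]. Speed limits (degrees/s): [159.86, 159.86, 180, 180, 180, 180].

## Interface

Orientations are given as [roll, pitch, yaw] about the fixed x, y, z axes, in that order (R = Rz(yaw) Ry(pitch) Rx(roll)).
In Python, from plant import readout, grab_frame, camera_params, workorder, regions_of gives the robot as it stands.
- The arm moves only by the tool servo_tool, never from a script. Its argument "steps" is a list of rows, each an object of numbers: "dx", "dy", "dz": the shift along the tool's x, y, z in m; "wx", "wy", "wz": the turn, a rotation vector about the tool's x, y, z in degrees; "fingers": the opening, from 0 (shut) to 1 (fully open). A call has 1 to 5 rows; each row is the pose to reach, as a shift and turn from the pose commanded when the call began, along the tool's axes at that moment; what a row does not reach only later rows make up. A row lasts 1/12 s, in which the tool goes at most 41.7 mm and 7.16 degrees, less where a joint would pass 70% of its speed; a pose out of reach is approached as far as the arm can. A call with a gripper value outside its range is refused whole. The fingers move at their own pace and stop on an object; the grip force is fixed at half the most. Time passes only in rows, so rows that repeat a pose let the fingers close. It gives the time, the measured TCP pose, the force, the opening and the grip force at its end, in the units of the state.
- readout.get_state(): the state, without advancing time (a new reading comes with each control period).
- grab_frame(name): name is "side" or "top"; returns the picture (384x512x3 uint8, blue, green, red); there is no depth.
- camera_params(name): a dict with "intrinsics" (3x3 intrinsics, pixels), "rvec" (rotation vector, rad) and "tvec" (3), from world to camera coordinates, as OpenCV has them. Camera axes: x right, y down, z forward; pixel columns grow to the right and rows downward; lengths in m; the calibration is good to about 2 mm. A picture is of the moment at which its call begins. camera_params takes no time and is no camera call.
- workorder.close_job(): hands the job in; it is judged then, once.
Trained networks look in the newest picture that a camera, given by its name, has taken for a name from the list of things; names that differ only in an ending like _2 or _b are one class to them, and where a whole thing is asked for, a point or a joint stands for the part that bears it (a point fixed in the world has none). Each returns a list of dicts, best first, with "conf" (0 to 1); they miss things now and then, are a little off and sometimes report something else, mostly with a low value. They report only what shows in the picture. A call takes as long as a camera call. They do not tell look-alikes from the thing itself.
- regions_of(thing, camera): "region" (384x512 bool, what is visible of it) and "uv" ([column, row] in pixels, amid what is visible of it).
The state is a dict: "clock": time; "q": joint angles; "joint_velocities": joint speeds; "joint_efforts": joint torques, N m; "tool_pos": TCP position; "tcp_rot": TCP orientation; "force": force on the tool from outside, world axes, zero at the start; "torque": the same for the moment, N m; "opening": opening from 0.0 (shut) to 1.0 (fully open); "finger_force": force on a finger pad.
Only numpy, scipy, OpenCV 4.12 (cv2) and the standard library are available. Lean on these libraries where they do the work, as an engineer would, in place of code of your own. Each camera call takes 0.05 s, during which the arm holds its last target. There are 200 camera calls.

## Task

The fish mincer's plates have been washed and stand on edge in the wire drain rack: take out the coarse plate, the one with the large round holes, and hold it up to the inspection camera so that its holes can be checked against the light panel. Hold it upright with its face square to the lens, its centre on the lens axis and midway between the lens and the light panel, and finish while still holding it there in the gripper, steady and touching nothing else. Leave the other plates in their slots and the other parts where they lie, and do not knock the camera stand.

Things in the scene. Friction and masses are not known exactly. Their poses are not given: they have to be found in the camera images.
- coarse_plate: the plate to show: plain steel mincer plate, disc 100 mm in diameter, 10 mm thick, about 0.4 kg, with eighteen round 13 mm through-holes around a 16 mm bore. Origin at its centre; x axis = the disc's axis (normal to its faces; either face may face the lens). Starts upright on edge in any one of the rack's three slots, centre 58 mm and top edge 108 mm above the bench, free to lift straight up
- fine_plate: plain steel plate of the same diameter and thickness with about a hundred 5 mm holes, in another slot; leave it there. Origin at its centre, x axis = the disc's axis
- kidney_plate: plain steel plate of the same diameter and thickness with three large kidney-shaped openings, in another slot; leave it there. Origin at its centre, x axis = the disc's axis
- rack: fixed wire drain rack on a thin green mat, 226 mm long (its x) by 82 mm wide (y). Origin on the bench under its middle. Three slots at x = -70, 0, +70 mm, each with a plate whose axis is along the rack's x, kept upright by wire pins (14 mm clear for the 10 mm plate) 38 mm either side of the middle, pin tops 71 mm above the bench; end hoops 53 mm high
- stand: fixed inspection stand: aluminium rail on the bench, grey camera with black lens at one end, square white light panel at the other. Origin on the bench under the viewing point; x axis = the level lens axis, from the viewing point towards the camera. Rail 45 mm wide, top at 23 mm, from x = -190 to +310 mm; camera 44 mm wide at x = 150 to 303 mm, post top at 185 mm
- lens (a point): centre of the lens front, 44 mm in diameter, 150 mm above the bench, at x = +150 mm on the stand; axes as the stand's
- panel (a point): centre of the light panel's white face, 150 mm above the bench, at x = -150 mm on the stand; panel 130 mm square, 16 mm thick, top at 215 mm; axes as the stand's
- view (a point): the viewing point, where the plate's centre belongs: on the lens axis, midway between lens front and panel, 150 mm above the bench. Axes as the stand's
- ring_nut: steel ring nut with two lugs, 168 mm over the lugs, 120 mm outside diameter, 34 mm high, lying on the bench; leave it alone. Origin at the centre of its underside
- knife: steel four-winged mincer knife, 96 mm across, 22 mm high at the hub, lying on the bench; leave it alone. Origin at the centre of its underside
- brush: scrubbing brush with a white back, 130 x 50 x 42 mm, on the bench; leave it alone. Origin at the centre of its underside
Things that resemble listed ones, but are neither listed nor needed, are in the scene too. Leave any yellow look-alike of the coarse_plate alone.

How it is judged (in metres and radians):
On the way:
1. the coarse plate is lifted clear of the rack in the fingers (height (world z) of coarse_plate above 0.125 m and contact force between coarse_plate and the fingers above 1 N and contact force between coarse_plate and rack below 0.2 N), for 0.2 s.
At the end, for the whole second after the job is handed in: the coarse plate is held in the fingers only, at rest: centre within 15 mm of the lens axis sideways and in height and within 30 mm of midway between lens and panel, its axis within 8 degrees of the lens axis; neither plate nor gripper touches the stand; the other two plates are still in the rack (x of coarse_plate in the frame of view between -0.03 and 0.03 m and y of coarse_plate in the frame of view between -0.015 and 0.015 m and z of coarse_plate in the frame of view between -0.015 and 0.015 m and angle between the x axis of coarse_plate and the x axis of view, either way round below 0.14 rad and linear speed of coarse_plate below 0.02 m/s and angular speed of coarse_plate below 0.2 rad/s and contact force between coarse_plate and the fingers above 1 N and contact force between coarse_plate and stand below 0.2 N and contact force between stand and the arm below 0.5 N and contact force between stand and the fingers below 0.5 N and distance between each of fine_plate, kidney_plate and rack below 0.105 m); the arm keeps its last pose, push and grip.
It fails at once if another plate is pulled from its place in the rack (moved more than 20 mm) (distance of any of fine_plate, kidney_plate from where it was at the start of the episode above 0.02 m).
It fails at once if a part lying on the bench is moved by more than 20 mm (distance of any of ring_nut, knife, brush from where it was at the start of the episode above 0.02 m).
It fails at once if the camera stand is knocked (more than 10 N) (contact force between stand and anything else above 10 N).
It also fails if it takes over 35 s, if anything falls off the work surface, if the arm or the gripper's body presses on something with over 40 N, if the wrist force passes 120 N, or if a joint passes its speed limit or range.

## Working session

There is one attempt and no reset: what is moved stays moved. The work goes in short steps, Python scripts to look and compute and a tool call to move; the robot and the scene stay as the last step left them, time stands still between calls to the robot, and variables do not carry over. Pictures are saved under pics/ and viewed, at most 10 in all, crops included, and the job is handed in when it is done.

Besides the shell and the picture viewer there is one more tool, called by a JSON object that holds its "method" and its "body", one argument or row to a line. servo_tool: Moves the arm, as the interface text tells. Its arguments: {"type":"object","properties":{"steps":{"type":"array"}},"required":["steps"]}

```bash
mkdir -p pics; python3 - <<'E'
from plant import readout, grab_frame, camera_params, regions_of
import cv2,numpy as np
s=readout.get_state();print(s['clock'],s['tool_pos'],s['tcp_rot'],s['opening'])
for n in('side','top'):
    f=grab_frame(n);cv2.imwrite(f'pics/{n}0.png',cv2.resize(f,(800,600),interpolation=cv2.INTER_CUBIC))
    p=camera_params(n);R=cv2.Rodrigues(np.array(p['rvec'],float))[0];print(n,p['intrinsics'],-R.T@np.array(p['tvec']).ravel(),R[2])
    for t in('coarse_plate','fine_plate','kidney_plate','rack','stand','lens','panel'):
        try:
            for r in regions_of(t,n)[:3]: print(t,round(r['conf'],2),np.round(r['uv']),r['region'].sum())
        except Exception as e: print(t,e)
E
```

```text
0.0 [ 0.24877525 -0.51772566  0.30270657] [-1.79868386e+02 -1.85660630e-02  2.56593656e+01] 1.0006751008014003
side [[384.287012     0.         266.89671647]
 [  0.         384.287012   193.13039494]
 [  0.           0.           1.        ]] [0.15002675 0.89996305 0.84617037] [ 0.28694537 -0.70659187 -0.64683096]
coarse_plate 0.85 [240. 262.] 641
coarse_plate 0.81 [327. 281.] 799
coarse_plate 0.71 [145. 361.] 950
fine_plate 0.61 [200. 238.] 632
kidney_plate 0.82 [217. 247.] 611
rack 0.6 [223. 273.] 4375
rack 0.45 [206. 323.] 1277
stand 0.63 [250. 174.] 3418
lens 0.7 [247. 173.] 3554
panel 0.89 [249. 176.] 3588
panel 0.15 [187. 204.] 325
top [[499.55575545   0.         253.76043006]
 [  0.         499.55575545 190.21561528]
 [  0.           0.           1.        ]] [0.2143213  0.11352107 1.88134165] [ 0.16240521 -0.00362792 -0.98671748]
coarse_plate 0.62 [203. 273.] 151
coarse_plate 0.54 [195. 212.] 118
coarse_plate 0.5 [109. 193.] 228
fine_plate 0.67 [201. 173.] 157
fine_plate 0.2 [389. 188.] 388
kidney_plate 0.65 [202. 191.] 102
rack 0.88 [203. 196.] 3666
stand 0.58 [299. 170.] 2231
lens 0.64 [298. 170.] 2268
panel 0.61 [300. 171.] 2244
panel 0.4 [191. 207.] 100
```

View pics/side0.png

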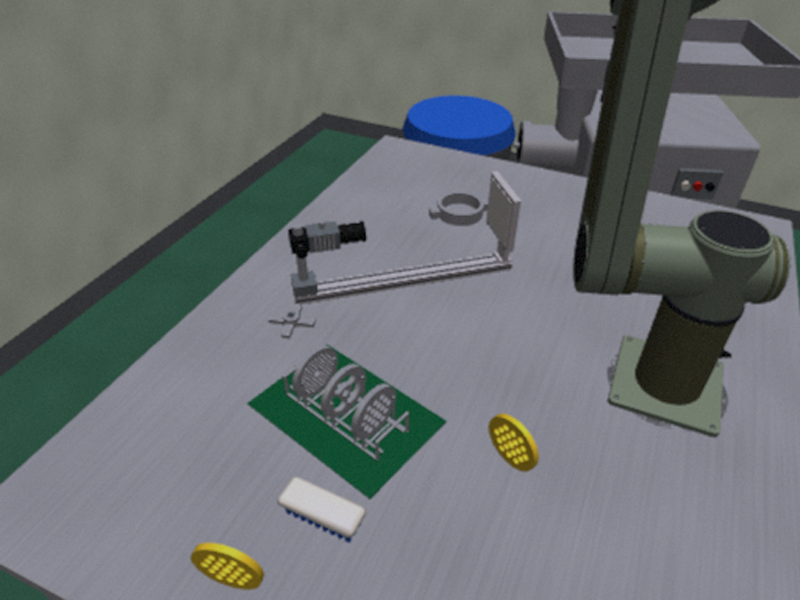

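View pics/top0.png

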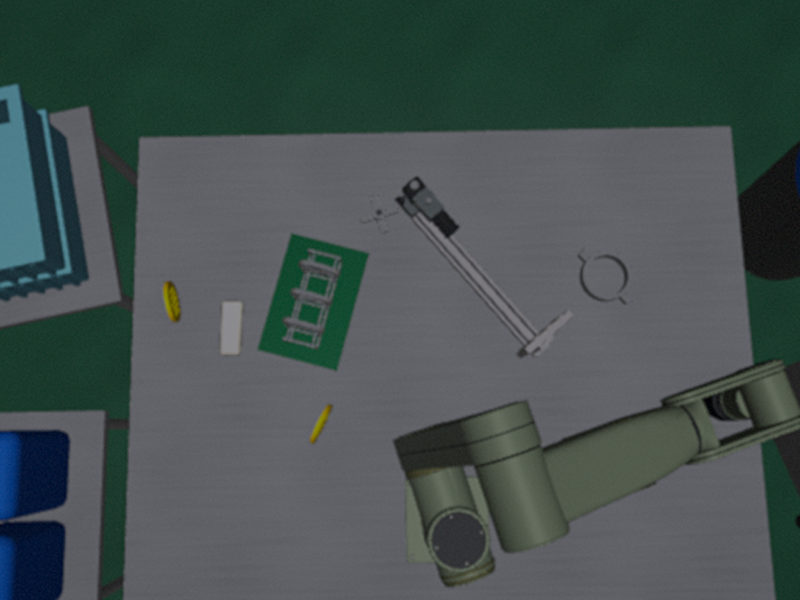

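The coarse plate is at side (240,263) in raw pixels, in the rack slot nearest the base. The kidney plate is in the middle slot and the fine plate at the far end. The yellow look-alikes lie away from the rack. The stand's panel end is at about top (345,215) and its camera at about (270,125). Next I fit the rack and stand poses to the silhouettes in both views.

```bash
cat > fit.py <<'E'
from plant import camera_params, regions_of, grab_frame
import cv2,numpy as np
from scipy.optimize import minimize
P={n:camera_params(n) for n in('side','top')}
def proj(n,X):
    p=P[n];return cv2.projectPoints(np.array(X,float),np.array(p['rvec'],float),np.array(p['tvec'],float),np.array(p['intrinsics'],float),None)[0][:,0]
def ray(n,uv,z):
    p=P[n];R=cv2.Rodrigues(np.array(p['rvec'],float))[0];c=-R.T@np.array(p['tvec']).ravel()
    d=R.T@np.linalg.inv(p['intrinsics'])@[*uv,1];return c+d*(z-c[2])/d[2]
S=4
def draw(n,hulls):
    m=np.zeros((384*S,512*S),np.uint8)
    for h in hulls:
        q=cv2.convexHull(((proj(n,h)+.5)*S*16-8).astype(np.int32)) 
        cv2.fillConvexPoly(m,q,1,shift=4)
    return cv2.resize(m.astype(np.float32),(512,384),interpolation=cv2.INTER_AREA)
def iou(a,b): return np.minimum(a,b).sum()/np.maximum(a,b).sum()
def world(H,x,y,yaw,dz=0):
    c,s=np.cos(yaw),np.sin(yaw);H=np.array(H)
    return np.c_[x+c*H[:,0]-s*H[:,1],y+s*H[:,0]+c*H[:,1],H[:,2]+dz]
t=np.linspace(0,2*np.pi,48)
def disc(x0,z): return [(x0+d,.05*np.cos(a),z+.05*np.sin(a)) for d in(-.005,.005) for a in t]
def box(a,b,c,d,e,f): return [(x,y,z) for x in(a,b) for y in(c,d) for z in(e,f)]
def fit(model,masks,p0,steps):
    p0=np.array(p0,float);f=lambda p:-sum(iou(draw(n,model(p)),m) for n,m in masks.items())
    for k in(1,.3):
        sim=np.vstack([p0]+[p0+k*np.eye(len(p0))[i]*steps[i] for i in range(len(p0))])
        r=minimize(f,p0,method='Nelder-Mead',options=dict(initial_simplex=sim,maxiter=300,xatol=1e-4,fatol=1e-5));p0=r.x
    return r.x,-r.fun
E
cat > m1.py <<'E'
from fit import *
import pickle
for n in P: grab_frame(n)
K=np.ones((5,5),np.uint8)
pl={}
uvn={'side':[(240,262),(200,238),(217,247)],'top':[(195,212),(201,173),(202,191)]}
for n in P:
    m=np.zeros((384,512),np.uint8)
    for th,uv in zip(('coarse_plate','fine_plate','kidney_plate'),uvn[n]):
        rs=[r for r in regions_of(th,n) if np.hypot(*(np.array(r['uv'])-uv))<6]
        if not rs: print('miss',n,th);continue
        m|=rs[0]['region'].astype(np.uint8)
    pl[n]=cv2.morphologyEx(m,cv2.MORPH_CLOSE,K).astype(np.float32)
st={n:max(regions_of('stand',n)+regions_of('panel',n),key=lambda r:r['conf'])['region'].astype(np.float32) for n in P}
pickle.dump((pl,st),open('m.pkl','wb'))
a=ray('top',(195,212),.1);b=ray('top',(201,173),.1);print('coarse,fine rough',a,b)
yaw=np.arctan2(*(a-b)[1::-1]);c=(a+b)/2
rk=lambda p:[world(disc(d,.058),*p) for d in(-.07,0,.07)]
r,s=fit(lambda p:rk(p),pl,[c[0],c[1],yaw,0],[.01,.01,.1,.01]);print('rack x y yaw dz',np.round(r,4),np.degrees(r[2]),s)
for n in P: print(n,fit(rk,{n:pl[n]},r[:3],[.01,.01,.1]))
A=ray('top',(262,118),.17);B=ray('top',(349,213),.15);print('cam,panel',A,B)
yw=np.arctan2(*(A-B)[1::-1]);v=B+(A-B)/np.linalg.norm(A-B)*.15
sm=lambda p:[world(h,*p) for h in(box(-.19,.31,-.0225,.0225,0,.023),box(-.166,-.15,-.065,.065,.085,.215),box(.15,.303,-.022,.022,.128,.172),box(.255,.295,-.02,.02,0,.185),box(-.175,-.155,-.01,.01,0,.1))]
q,s=fit(sm,st,[v[0],v[1],yw],[.01,.01,.1]);print('stand',np.round(q,4),np.degrees(q[2]),s)
for n in P: print(n,fit(sm,{n:st[n]},q,[.01,.01,.1]))
o=[]
for n in P:
    g=grab_frame(n)
    for m,col in((draw(n,rk(r)),(0,0,255)),(draw(n,sm(q)),(0,255,255))):
        g=cv2.resize(g,(2048,1536)) if g.shape[0]==384 else g
        cs=cv2.findContours((cv2.resize(m,(2048,1536))>.5).astype(np.uint8),0,1)[0];cv2.drawContours(g,cs,-1,col,1)
    y,x=(350,550) if n=='side' else (380,620); o.append(g[y:y+960,x:x+960])
cv2.imwrite('pics/ov.png',cv2.resize(np.hstack(o),(800,400),interpolation=cv2.INTER_AREA))
E
python3 m1.py
```

```text
coarse,fine rough [0.43253932 0.31934889 0.1       ] [0.57475103 0.29740821 0.1       ]
rack x y yaw dz [0.5194 0.3134 2.85   0.0047] 163.29084206505757 1.7170050144195557
side (array([0.52272958, 0.31050469, 2.85868092]), np.float64(0.8932217955589294))
top (array([0.51903589, 0.31102508, 2.85057406]), np.float64(0.8409757614135742))
cam,panel [0.7556467  0.07270271 0.17      ] [ 0.41214571 -0.22321261  0.15      ]
stand [ 0.5323 -0.116   0.6885] 39.44829006456619 1.7635657787322998
side (array([ 0.53500593, -0.11600185,  0.6762892 ]), np.float64(0.8679811358451843))
top (array([ 0.5304834 , -0.11659956,  0.68880275]), np.float64(0.9264840483665466))
```

View pics/ov.png

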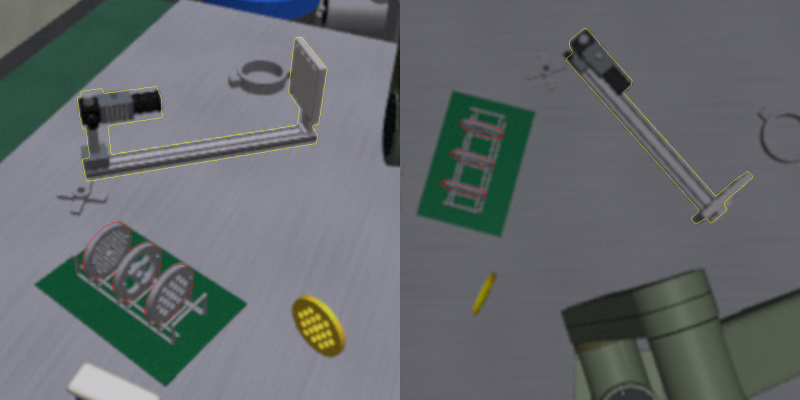

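```bash
cat > rel.py <<'E'
import sys,numpy as np
from plant import readout
from scipy.spatial.transform import Rotation as Ro
s=readout.get_state();x,y,z,yaw=map(float,sys.argv[1:5])
R=Ro.from_euler('xyz',s['tcp_rot'],degrees=True);T=Ro.from_euler('xyz',[180,0,yaw],degrees=True)
print(round(s['clock'],2),np.round(s['tool_pos'],4),np.round(s['tcp_rot'],2),'op',round(s['opening'],3),'ff',s['finger_force'],'F',np.round(s['force'],1),'q',np.round(s['q']))
print('d',np.round(R.inv().apply(np.array([x,y,z])-s['tool_pos']),4),'w',np.round((R.inv()*T).as_rotvec(degrees=True),2))
E
python3 rel.py 0.38 -0.36 0.35 40; python3 rel.py 0.453 0.332 0.26 73.4
```

```text
1.5 [ 0.249  -0.5183  0.3039] [-180.     -0.     25.66] op 1.003 ff 0.0 F [-0.2 -1.  -0.8] q [-73.  12.  88.   0.  80.  -9.]
d [ 0.1867 -0.086  -0.0461] w [ -0.    -0.   -14.34]
1.5 [ 0.249  -0.5183  0.3039] [-180.     -0.     25.66] op 1.003 ff 0.0 F [-0.2 -1.  -0.8] q [-73.  12.  88.   0.  80.  -9.]
d [ 0.5521 -0.6781  0.0439] w [  0.    -0.   -47.74]
```

{"method": "servo_tool", "body": {
  "steps": [
    {"dx":0.035,"dy":-0.016,"dz":-0.02,"wz":-4,"fingers":0.55},
    {"dx":0.07,"dy":-0.034,"dz":-0.03,"wz":-8,"fingers":0.55},
    {"dx":0.105,"dy":-0.05,"dz":-0.04,"wz":-11,"fingers":0.55},
    {"dx":0.14,"dy":-0.067,"dz":-0.046,"wz":-14.3,"fingers":0.55},
    {"dx":0.17,"dy":-0.09,"dz":-0.046,"wz":-14.3,"fingers":0.55}
  ]
}}

```text
validation failed for argument at $.st...
```

```bash
python3 rel.py 0.45 -0.15 0.35 50; python3 rel.py 0.455 0.04 0.35 60
```

```text
1.5 [ 0.249  -0.5183  0.3039] [-180.     -0.     25.66] op 1.003 ff 0.0 F [-0.2 -1.  -0.8] q [-73.  12.  88.   0.  80.  -9.]
d [ 0.3407 -0.245  -0.0461] w [  0.    -0.   -24.34]
1.5 [ 0.249  -0.5183  0.3039] [-180.     -0.     25.66] op 1.003 ff 0.0 F [-0.2 -1.  -0.8] q [-73.  12.  88.   0.  80.  -9.]
d [ 0.4274 -0.4141 -0.0461] w [  0.    -0.   -34.34]
```

The call was refused, perhaps because every key has to be present in each row. I'll retry with all seven.

{"method": "servo_tool", "body": {
  "steps": [
    {"dx":0.035,"dy":-0.016,"dz":-0.02,"wx":0,"wy":0,"wz":-4,"fingers":0.55},
    {"dx":0.07,"dy":-0.034,"dz":-0.03,"wx":0,"wy":0,"wz":-8,"fingers":0.55},
    {"dx":0.105,"dy":-0.05,"dz":-0.04,"wx":0,"wy":0,"wz":-11,"fingers":0.55},
    {"dx":0.14,"dy":-0.067,"dz":-0.046,"wx":0,"wy":0,"wz":-14.3,"fingers":0.55},
    {"dx":0.17,"dy":-0.09,"dz":-0.046,"wx":0,"wy":0,"wz":-14.3,"fingers":0.55}
  ]
}}

```text
clock: 1.92
tool_pos: [0.3651, -0.3631, 0.3521]
tcp_rot: [179.7, -0.0, 40.1]
force: [0.8, -0.1, 0.1]
opening: 0.552
finger_force: 0.0
```

```bash
python3 rel.py 0.45 -0.18 0.35 60;
```

```text
1.92 [ 0.3651 -0.3631  0.3521] [ 1.7972e+02 -1.0000e-02  4.0060e+01] op 0.552 ff 0.0 F [ 0.8 -0.1  0.1] q [-54.   2.  93.   0.  84.  -5.]
d [ 0.1828 -0.0855  0.0017] w [  0.28   0.04 -19.94]
```

{"method": "servo_tool", "body": {
  "steps": [
    {"dx":0.037,"dy":-0.017,"dz":0,"wx":0,"wy":0,"wz":-4,"fingers":0.55},
    {"dx":0.073,"dy":-0.034,"dz":0,"wx":0,"wy":0,"wz":-8,"fingers":0.55},
    {"dx":0.11,"dy":-0.051,"dz":0,"wx":0,"wy":0,"wz":-12,"fingers":0.55},
    {"dx":0.146,"dy":-0.068,"dz":0,"wx":0,"wy":0,"wz":-16,"fingers":0.55},
    {"dx":0.183,"dy":-0.085,"dz":0,"wx":0,"wy":0,"wz":-20,"fingers":0.55}
  ]
}}

```text
clock: 2.33
tool_pos: [0.4493, -0.1791, 0.3502]
tcp_rot: [179.9, 0.0, 60.1]
force: [1.3, -0.7, 0.3]
opening: 0.548
finger_force: 0.0
```

```bash
python3 rel.py 0.46 0.01 0.35 66.7;
```

```text
2.33 [ 0.4493 -0.1791  0.3502] [1.7995e+02 1.0000e-02 6.0140e+01] op 0.548 ff 0.0 F [ 1.3 -0.7  0.3] q [-32.  -1.  97.  -0.  84.  -2.]
d [ 1.693e-01 -8.490e-02  1.000e-04] w [ 0.05  0.01 -6.56]
```

{"method": "servo_tool", "body": {
  "steps": [
    {"dx":0.034,"dy":-0.017,"dz":0,"wx":0,"wy":0,"wz":-2,"fingers":0.55},
    {"dx":0.068,"dy":-0.034,"dz":0,"wx":0,"wy":0,"wz":-4,"fingers":0.55},
    {"dx":0.102,"dy":-0.051,"dz":0,"wx":0,"wy":0,"wz":-5,"fingers":0.55},
    {"dx":0.136,"dy":-0.068,"dz":0,"wx":0,"wy":0,"wz":-6,"fingers":0.55},
    {"dx":0.169,"dy":-0.085,"dz":0,"wx":0,"wy":0,"wz":-6.6,"fingers":0.55}
  ]
}}

```text
clock: 2.75
tool_pos: [0.4597, 0.0099, 0.3501]
tcp_rot: [180.0, -0.0, 66.6]
force: [-0.1, -0.4, -0.1]
opening: 0.55
finger_force: 0.0
```

```bash
python3 rel.py 0.456 0.19 0.32 73.4
```

```text
2.75 [0.4597 0.0099 0.3501] [ 1.7996e+02 -2.0000e-02  6.6600e+01] op 0.55 ff 0.0 F [-0.1 -0.4 -0.1] q [-10.  -5. 100.   0.  84.  14.]
d [ 0.1638 -0.0749  0.0301] w [ 0.04 -0.01 -6.8 ]
```

{"method": "servo_tool", "body": {
  "steps": [
    {"dx":0.033,"dy":-0.015,"dz":0,"wx":0,"wy":0,"wz":-2,"fingers":0.55},
    {"dx":0.066,"dy":-0.03,"dz":0.01,"wx":0,"wy":0,"wz":-4,"fingers":0.55},
    {"dx":0.098,"dy":-0.045,"dz":0.02,"wx":0,"wy":0,"wz":-5,"fingers":0.55},
    {"dx":0.131,"dy":-0.06,"dz":0.03,"wx":0,"wy":0,"wz":-6,"fingers":0.55},
    {"dx":0.164,"dy":-0.075,"dz":0.03,"wx":0,"wy":0,"wz":-6.8,"fingers":0.55}
  ]
}}

```text
clock: 3.17
tool_pos: [0.4549, 0.1898, 0.3179]
tcp_rot: [-179.8, 0.1, 73.4]
force: [0.1, -0.1, -0.0]
opening: 0.549
finger_force: 0.0
```

```bash
python3 rel.py 0.453 0.332 0.23 73.4
```

```text
3.17 [0.4549 0.1898 0.3179] [-1.7983e+02  1.0000e-01  7.3410e+01] op 0.549 ff 0.0 F [ 0.1 -0.1 -0. ] q [13.  1. 98. -0. 81. 29.]
d [ 0.1359 -0.0421  0.0877] w [-0.17  0.1   0.01]
```

{"method": "servo_tool", "body": {
  "steps": [
    {"dx":0.036,"dy":-0.011,"dz":0.01,"wx":0,"wy":0,"wz":0,"fingers":0.55},
    {"dx":0.072,"dy":-0.022,"dz":0.03,"wx":0,"wy":0,"wz":0,"fingers":0.55},
    {"dx":0.104,"dy":-0.032,"dz":0.055,"wx":0,"wy":0,"wz":0,"fingers":0.55},
    {"dx":0.128,"dy":-0.04,"dz":0.08,"wx":0,"wy":0,"wz":0,"fingers":0.55},
    {"dx":0.136,"dy":-0.042,"dz":0.09,"wx":0,"wy":0,"wz":0,"fingers":0.55}
  ]
}}

```text
clock: 3.58
tool_pos: [0.4527, 0.3332, 0.2261]
tcp_rot: [-179.7, 0.2, 73.6]
force: [-0.7, -0.7, -0.5]
opening: 0.548
finger_force: 0.0
```

```bash
python3 rel.py 0.453 0.332 0.155 73.4; python3 - <<'E'
from fit import *
o=[]
for n,(x,y) in(('side',(170,160)),('top',(130,130))):
    f=grab_frame(n);o.append(cv2.resize(f[y:y+150,x:x+100],(400,600),interpolation=cv2.INTER_CUBIC))
cv2.imwrite('pics/close.png',np.hstack(o))
E
```

```text
3.58 [0.4527 0.3332 0.2261] [-1.7974e+02  1.5000e-01  7.3570e+01] op 0.548 ff 0.0 F [-0.7 -0.7 -0.5] q [27. 15. 94.  0. 71. 44.]
d [-0.0008  0.001   0.0711] w [-0.26  0.15  0.16]
```

View pics/close.png

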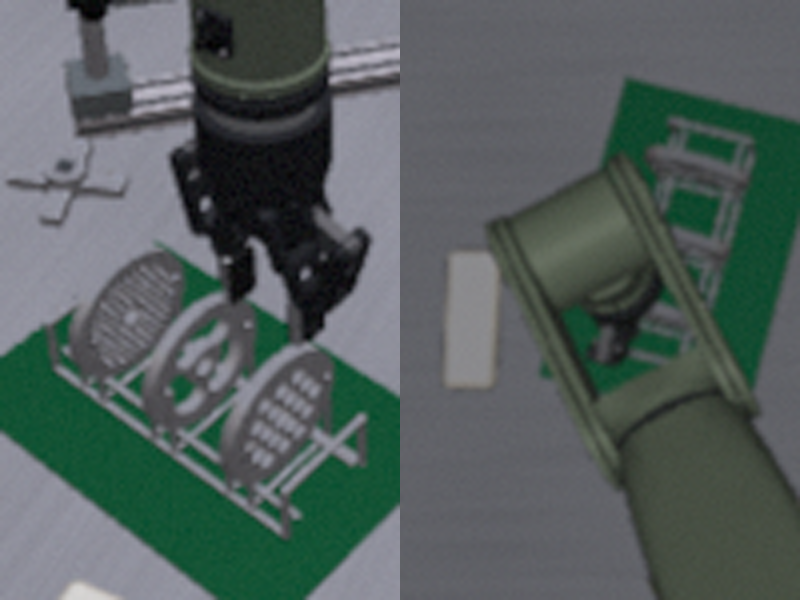

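The close view shows the coarse plate nearest, with the open fingers above and behind its top edge. I'll check the fingertips' pixels against the model.

```bash
python3 - <<'E'
from fit import *
from plant import readout
s=readout.get_state();p=np.array(s['tool_pos']);y=np.array([.958,-.286,0])
z=p+[0,0,-.068]
c=np.array([.453,.332,0.108])
u=proj('side',[z+y*.025,z-y*.025,c,c-[0,0,.05]]);print((u-[170,160])*4)
# coarse plate alone, refit pos in new side pic
grab_frame('side')
for r in regions_of('coarse_plate','side')[:3]:
    print(r['conf'],r['uv'],(r['region'].sum()))
    if np.hypot(*(np.array(r['uv'])-[240,262]))<6:
        m={'side':cv2.morphologyEx(r['region'].astype(np.uint8),cv2.MORPH_CLOSE,np.ones((5,5),np.uint8)).astype(np.float32)}
        print(fit(lambda q:[world(disc(0,.058),q[0],q[1],2.85)],m,[.453,.332],[.01,.01]))
E
```

```text
[[242.39370109 289.52355138]
 [302.66756426 329.21512578]
 [274.03218336 366.20053   ]
 [275.99130646 417.33064546]]
0.94 [240.9, 265.5] 620
(array([0.45516251, 0.33129861]), np.float64(0.9133880138397217))
0.8 [328.3, 285.5] 803
```

{"method": "servo_tool", "body": {
  "steps": [
    {"dx":0,"dy":0.001,"dz":0.02,"wx":0,"wy":0,"wz":0,"fingers":0.55},
    {"dx":0,"dy":0.001,"dz":0.045,"wx":0,"wy":0,"wz":0,"fingers":0.55},
    {"dx":0,"dy":0.001,"dz":0.065,"wx":0,"wy":0,"wz":0,"fingers":0.55},
    {"dx":0,"dy":0.001,"dz":0.077,"wx":0,"wy":0,"wz":0,"fingers":0.55},
    {"dx":0,"dy":0.001,"dz":0.08,"wx":0,"wy":0,"wz":0,"fingers":0.55}
  ]
}}

```text
clock: 4.2
tool_pos: [0.456, 0.3286, 0.1491]
tcp_rot: [-179.9, 0.1, 73.2]
force: [-0.6, 0.8, -1.0]
opening: 0.552
finger_force: 0.0
```

```bash
python3 rel.py 0.454 0.3317 0.15 73.4
```

```text
4.2 [0.456  0.3286 0.1491] [-1.7993e+02  9.0000e-02  7.3240e+01] op 0.552 ff 0.0 F [-0.6  0.8 -1. ] q [27. 20. 98. -0. 62. 44.]
d [ 0.0024 -0.0028 -0.0009] w [-0.07  0.09 -0.16]
```

{"method": "servo_tool", "body": {
  "steps": [
    {"dx":0,"dy":-0.001,"dz":0,"wx":0,"wy":0,"wz":0,"fingers":0.3},
    {"dx":0,"dy":-0.001,"dz":0,"wx":0,"wy":0,"wz":0,"fingers":0.0},
    {"dx":0,"dy":-0.001,"dz":0,"wx":0,"wy":0,"wz":0,"fingers":0.0},
    {"dx":0,"dy":-0.001,"dz":0,"wx":0,"wy":0,"wz":0,"fingers":0.0},
    {"dx":0,"dy":-0.001,"dz":0,"wx":0,"wy":0,"wz":0,"fingers":0.0}
  ]
}}

```text
clock: 4.62
tool_pos: [0.4562, 0.331, 0.1519]
tcp_rot: [179.8, -0.1, 73.4]
force: [-1.4, -1.2, 5.6]
opening: 0.108
finger_force: 59.4
```

{"method": "servo_tool", "body": {
  "steps": [
    {"dx":0,"dy":0,"dz":0,"wx":0,"wy":0,"wz":0,"fingers":0.0},
    {"dx":0,"dy":0,"dz":0,"wx":0,"wy":0,"wz":0,"fingers":0.0},
    {"dx":0,"dy":0,"dz":0,"wx":0,"wy":0,"wz":0,"fingers":0.0}
  ]
}}

```text
clock: 4.87
tool_pos: [0.4562, 0.3311, 0.1519]
tcp_rot: [179.8, -0.1, 73.4]
force: [-1.0, -1.0, 6.5]
opening: 0.105
finger_force: 59.5
```

```bash
python3 rel.py 0.454 0.3317 0.15 73.4
```

```text
4.87 [0.4562 0.3311 0.1519] [ 1.7983e+02 -1.0000e-01  7.3400e+01] op 0.105 ff 59.492449164390564 F [-1.  -1.   6.5] q [27. 20. 97. -0. 62. 44.]
d [-0.     -0.0023  0.0019] w [ 0.17 -0.1   0.  ]
```

{"method": "servo_tool", "body": {
  "steps": [
    {"dx":0,"dy":0,"dz":-0.01,"wx":0,"wy":0,"wz":0,"fingers":0},
    {"dx":0,"dy":0,"dz":-0.025,"wx":0,"wy":0,"wz":0,"fingers":0},
    {"dx":0,"dy":0,"dz":-0.045,"wx":0,"wy":0,"wz":0,"fingers":0},
    {"dx":0,"dy":0,"dz":-0.065,"wx":0,"wy":0,"wz":0,"fingers":0},
    {"dx":0,"dy":0,"dz":-0.085,"wx":0,"wy":0,"wz":0,"fingers":0}
  ]
}}

```text
clock: 5.28
tool_pos: [0.4543, 0.3303, 0.2351]
tcp_rot: [-179.9, 0.1, 73.4]
force: [0.3, 0.9, -2.5]
opening: 0.105
finger_force: 58.7
```

{"method": "servo_tool", "body": {
  "steps": [
    {"dx":0,"dy":0,"dz":-0.02,"wx":0,"wy":0,"wz":0,"fingers":0},
    {"dx":0,"dy":0,"dz":-0.04,"wx":0,"wy":0,"wz":0,"fingers":0},
    {"dx":0,"dy":0,"dz":-0.06,"wx":0,"wy":0,"wz":0,"fingers":0},
    {"dx":0,"dy":0,"dz":-0.075,"wx":0,"wy":0,"wz":0,"fingers":0},
    {"dx":0,"dy":0,"dz":-0.08,"wx":0,"wy":0,"wz":0,"fingers":0}
  ]
}}

```text
clock: 5.7
tool_pos: [0.4557, 0.3311, 0.3178]
tcp_rot: [179.8, -0.2, 73.4]
force: [0.7, 0.0, -3.1]
opening: 0.103
finger_force: 58.9
```

```bash
python3 rel.py 0.53 0.13 0.32 100; python3 rel.py 0.532 -0.116 0.246 129.3;python3 - <<'E'
from fit import *
o=[]
for n,(x,y) in(('side',(150,120)),('top',(130,130))):
    f=grab_frame(n);o.append(cv2.resize(f[y:y+180,x:x+120],(400,600),interpolation=cv2.INTER_CUBIC))
cv2.imwrite('pics/lift.png',np.hstack(o))
E
```

```text
5.7 [0.4557 0.3311 0.3178] [179.83  -0.19  73.36] op 0.103 ff 58.91822397708893 F [ 0.7  0.  -3.1] q [27. 10. 89.  0. 81. 44.]
d [-0.1714  0.1288 -0.0023] w [  0.21  -0.14 -26.64]
5.7 [0.4557 0.3311 0.3178] [179.83  -0.19  73.36] op 0.103 ff 58.91822397708893 F [ 0.7  0.  -3.1] q [27. 10. 89.  0. 81. 44.]
d [-0.4068  0.2009  0.0711] w [  0.25  -0.09 -55.94]
```

View pics/lift.png

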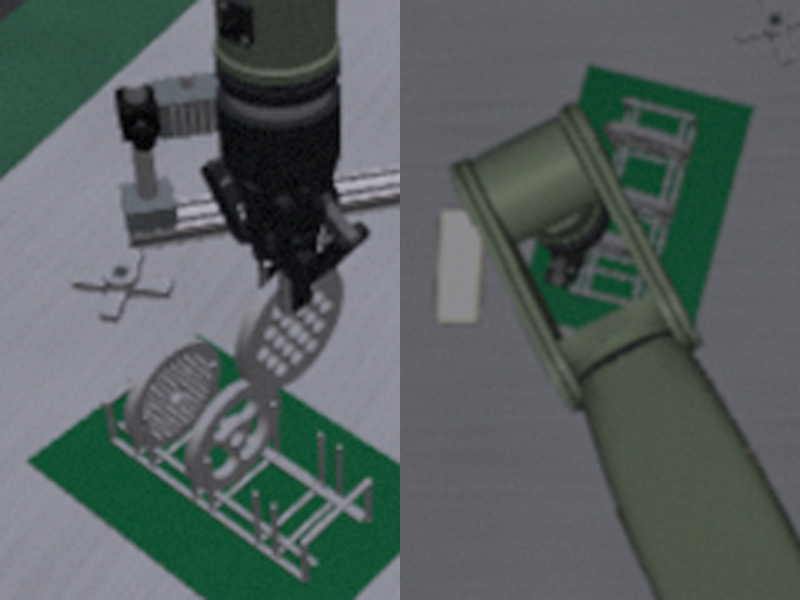

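The fingers hold the coarse plate clear of the rack, and the other two plates are still in their slots. Now I'll carry it to the stand.

{"method": "servo_tool", "body": {
  "steps": [
    {"dx":-0.02,"dy":0.01,"dz":0,"wx":0,"wy":0,"wz":-3,"fingers":0},
    {"dx":-0.05,"dy":0.025,"dz":0,"wx":0,"wy":0,"wz":-7,"fingers":0},
    {"dx":-0.08,"dy":0.04,"dz":0,"wx":0,"wy":0,"wz":-11,"fingers":0},
    {"dx":-0.11,"dy":0.055,"dz":0,"wx":0,"wy":0,"wz":-15,"fingers":0},
    {"dx":-0.14,"dy":0.07,"dz":0,"wx":0,"wy":0,"wz":-19,"fingers":0}
  ]
}}

```text
clock: 6.22
tool_pos: [0.4809, 0.175, 0.3126]
tcp_rot: [-179.8, 0.0, 92.6]
force: [1.1, -0.1, -2.9]
opening: 0.107
finger_force: 58.8
```

```bash
python3 rel.py 0.532 -0.116 0.32 129.3
```

```text
6.22 [0.4809 0.175  0.3126] [-1.7977e+02  3.0000e-02  9.2600e+01] op 0.107 ff 58.771639466285706 F [ 1.1 -0.1 -2.9] q [10.  4. 96.  0. 80.  8.]
d [-0.293   0.0378 -0.0074] w [ -0.23  -0.05 -36.7 ]
```

{"method": "servo_tool", "body": {
  "steps": [
    {"dx":-0.03,"dy":0.004,"dz":-0.002,"wx":0,"wy":0,"wz":-4,"fingers":0},
    {"dx":-0.06,"dy":0.008,"dz":-0.005,"wx":0,"wy":0,"wz":-8,"fingers":0},
    {"dx":-0.09,"dy":0.012,"dz":-0.005,"wx":0,"wy":0,"wz":-12,"fingers":0},
    {"dx":-0.12,"dy":0.016,"dz":-0.005,"wx":0,"wy":0,"wz":-16,"fingers":0},
    {"dx":-0.15,"dy":0.02,"dz":-0.005,"wx":0,"wy":0,"wz":-20,"fingers":0}
  ]
}}

```text
clock: 6.63
tool_pos: [0.5071, 0.0261, 0.3178]
tcp_rot: [-179.8, -0.1, 112.6]
force: [0.7, 0.4, -3.1]
opening: 0.107
finger_force: 58.8
```

```bash
python3 rel.py 0.532 -0.116 0.32 129.3
```

```text
6.63 [0.5071 0.0261 0.3178] [-1.7981e+02 -1.2000e-01  1.1255e+02] op 0.107 ff 58.75717520713806 F [ 0.7  0.4 -3.1] q [ -7.   3.  97.   0.  81. -29.]
d [-0.1407 -0.0315 -0.0024] w [ -0.17  -0.15 -16.75]
```

{"method": "servo_tool", "body": {
  "steps": [
    {"dx":-0.035,"dy":-0.008,"dz":0,"wx":0,"wy":0,"wz":-4.5,"fingers":0},
    {"dx":-0.07,"dy":-0.016,"dz":0,"wx":0,"wy":0,"wz":-9,"fingers":0},
    {"dx":-0.1,"dy":-0.023,"dz":0,"wx":0,"wy":0,"wz":-12.5,"fingers":0},
    {"dx":-0.125,"dy":-0.028,"dz":0,"wx":0,"wy":0,"wz":-15,"fingers":0},
    {"dx":-0.141,"dy":-0.031,"dz":0,"wx":0,"wy":0,"wz":-16.7,"fingers":0}
  ]
}}

```text
clock: 7.05
tool_pos: [0.5324, -0.1174, 0.3175]
tcp_rot: [-179.9, -0.2, 129.0]
force: [0.8, 0.2, -2.9]
opening: 0.106
finger_force: 58.8
```

```bash
python3 rel.py 0.532 -0.116 0.246 129.3; python3 - <<'E'
from fit import *
f=grab_frame('side');cv2.imwrite('pics/v1.png',cv2.resize(f[80:260,150:390],(800,600),interpolation=cv2.INTER_CUBIC))
for r in regions_of('coarse_plate','side'):
    m=r['region'];print(r['conf'],r['uv'],m.sum())
E
```

```text
7.05 [ 0.5324 -0.1174  0.3175] [-1.7985e+02 -1.5000e-01  1.2902e+02] op 0.106 ff 58.83290112018585 F [ 0.8  0.2 -2.9] q [-22.   8.  91.  -0.  81. -61.]
d [0.0011 0.0008 0.0715] w [-0.15 -0.16 -0.28]
0.72 [329.0, 284.3] 750
0.66 [145.2, 361.6] 1012
0.55 [279.6, 126.3] 266
```

View pics/v1.png

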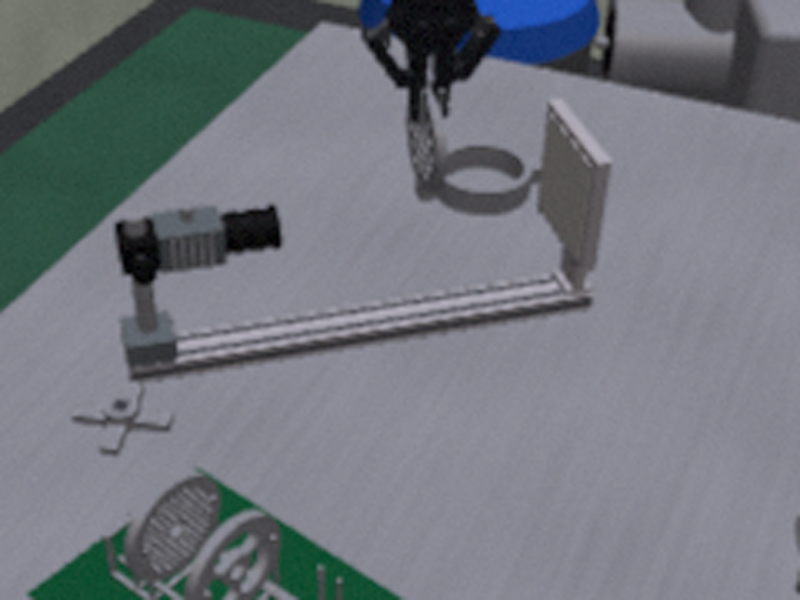

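The plate hangs upright above the viewing point, clear of the camera and the panel. I'll lower it now.

{"method": "servo_tool", "body": {
  "steps": [
    {"dx":0.001,"dy":0.001,"dz":0.015,"wx":0,"wy":0,"wz":0,"fingers":0},
    {"dx":0.001,"dy":0.001,"dz":0.035,"wx":0,"wy":0,"wz":0,"fingers":0},
    {"dx":0.001,"dy":0.001,"dz":0.055,"wx":0,"wy":0,"wz":0,"fingers":0},
    {"dx":0.001,"dy":0.001,"dz":0.068,"wx":0,"wy":0,"wz":0,"fingers":0},
    {"dx":0.001,"dy":0.001,"dz":0.073,"wx":0,"wy":0,"wz":0,"fingers":0}
  ]
}}

```text
clock: 7.57
tool_pos: [0.5307, -0.1115, 0.2424]
tcp_rot: [-179.8, -0.5, 129.1]
force: [-0.6, 0.1, -4.1]
opening: 0.103
finger_force: 58.7
```

{"method": "servo_tool", "body": {
  "steps": [
    {"dx":0,"dy":0,"dz":0,"wx":0,"wy":0,"wz":0,"fingers":0},
    {"dx":0,"dy":0,"dz":0,"wx":0,"wy":0,"wz":0,"fingers":0},
    {"dx":0,"dy":0,"dz":0,"wx":0,"wy":0,"wz":0,"fingers":0}
  ]
}}

```text
clock: 7.82
tool_pos: [0.5339, -0.1133, 0.2479]
tcp_rot: [179.9, 0.1, 129.1]
force: [1.0, -0.5, -2.9]
opening: 0.111
finger_force: 58.8
```

```bash
python3 rel.py 0.532 -0.116 0.244 129.3; python3 - <<'E'
from fit import *
f=grab_frame('side');g=cv2.resize(f[80:230,180:380],(800,600),interpolation=cv2.INTER_CUBIC)
V=[.5325,-.1162,.6865]
pts=proj('side',world(disc(0,.15),*V))
q=cv2.convexHull(((pts-[180,80])*4+1.5).astype(np.int32));cv2.polylines(g,[q],True,(0,0,255),1);cv2.imwrite('pics/v2.png',g)
for n in P:
  grab_frame(n)
  for r in regions_of('coarse_plate',n):
    print(n,r['conf'],r['uv'],r['region'].sum())
    if n=='side' and np.hypot(*(np.array(r['uv'])-pts.mean(0)))<15:
        m={'side':cv2.morphologyEx(r['region'].astype(np.uint8),cv2.MORPH_CLOSE,np.ones((5,5),np.uint8)).astype(np.float32)}
        # along stand x and height; free
        print(fit(lambda p:[world(disc(p[0],.15+p[1]),*V)],m,[0,0],[.01,.01]))
E
```

```text
7.82 [ 0.5339 -0.1133  0.2479] [1.7994e+02 9.0000e-02 1.2907e+02] op 0.111 ff 58.75623822212219 F [ 1.  -0.5 -2.9] q [-21.  11.  96.   0.  73. -60.]
d [-0.0009 -0.0032  0.0039] w [ 0.06  0.09 -0.23]
side 0.94 [146.3, 360.8] 939
side 0.83 [327.5, 286.1] 765
side 0.76 [275.9, 143.8] 184
(array([ 0.00488859, -0.00273343]), np.float64(0.6629678010940552))
top 0.63 [108.6, 190.2] 198
top 0.49 [200.9, 273.0] 147
```

View pics/v2.png

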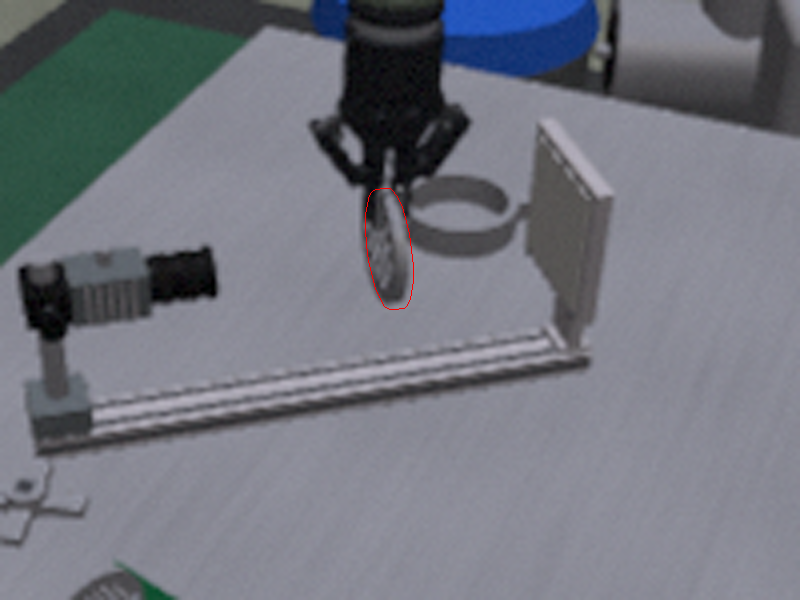

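The plate matches the predicted outline at the viewing point to within a few mm. I'll make a small trim, let it settle, and hand in.

{"method": "servo_tool", "body": {
  "steps": [
    {"dx":-0.001,"dy":-0.002,"dz":0.002,"wx":0,"wy":0,"wz":0,"fingers":0},
    {"dx":-0.001,"dy":-0.002,"dz":0.002,"wx":0,"wy":0,"wz":0,"fingers":0},
    {"dx":-0.001,"dy":-0.002,"dz":0.002,"wx":0,"wy":0,"wz":0,"fingers":0},
    {"dx":-0.001,"dy":-0.002,"dz":0.002,"wx":0,"wy":0,"wz":0,"fingers":0},
    {"dx":-0.001,"dy":-0.002,"dz":0.002,"wx":0,"wy":0,"wz":0,"fingers":0}
  ]
}}

```text
clock: 8.48
tool_pos: [0.5324, -0.1155, 0.2449]
tcp_rot: [-180.0, -0.0, 129.1]
force: [-0.4, 0.3, -2.7]
opening: 0.106
finger_force: 58.7
```

{"method": "servo_tool", "body": {
  "steps": [
    {"dx":0,"dy":0,"dz":0,"wx":0,"wy":0,"wz":0,"fingers":0},
    {"dx":0,"dy":0,"dz":0,"wx":0,"wy":0,"wz":0,"fingers":0},
    {"dx":0,"dy":0,"dz":0,"wx":0,"wy":0,"wz":0,"fingers":0},
    {"dx":0,"dy":0,"dz":0,"wx":0,"wy":0,"wz":0,"fingers":0},
    {"dx":0,"dy":0,"dz":0,"wx":0,"wy":0,"wz":0,"fingers":0}
  ]
}}

```text
clock: 8.9
tool_pos: [0.5324, -0.1155, 0.2449]
tcp_rot: [180.0, 0.0, 129.1]
force: [-0.4, -0.9, -3.3]
opening: 0.105
finger_force: 58.7
```

```bash
python3 rel.py 0.532 -0.116 0.244 129.3; python3 -c "
from plant import readout
import numpy as np
print(np.round(readout.get_state()['joint_velocities'],2))"
```

```text
8.9 [ 0.5324 -0.1155  0.2449] [180.     0.   129.06] op 0.105 ff 58.70063066482544 F [-0.4 -0.9 -3.3] q [-21.  11.  96.   0.  72. -60.]
d [-0.0001 -0.0007  0.0009] w [ 0.    0.   -0.24]
[ 0.03 -0.06  0.05 -0.05 -0.01 -0.01]
```

```bash
python3 -c "
from plant import workorder
print(workorder.close_job())"
```

```text
the job is handed in; nothing more can be done
None
```

I handed the job in at about 9 s on the robot's clock, with the gripper holding the coarse plate steady at the viewing point: within about 5 mm by the camera fit before a final 2–3 mm trim, and square to the lens by the gripper pose; the verdict was not shown.

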